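# Set the watch on the test stand, crown to the mark

## Robot

A 6-joint arm with a two-finger parallel gripper is mounted at the origin on the work surface. World frame = base frame: x ahead of the robot, y to its left, z up, the work surface at z = 0. Lengths are in mm, angles in degrees, forces in N, time in s.
With the tool pointing down it reaches from about 375 to 900 mm from the base axis. Payload 3.1 kg.
Tool frame: the origin (TCP) lies midway between the tips of the shut fingers; the grasp point (between the pads) lies 19 mm behind it; z points along the fingers, y is the direction in which the jaws open and shut (so a half turn about z gives the same grasp; the last joint's range is limited). The gripper opens to 87 mm and grips with 3 to 60 N. Pads are 19 mm wide; open, the fingers measure 117 mm over their backs; the gripper's body (75 mm by 190 mm) begins 51 mm behind the grasp point.
Start: joints at [-74.055, 30.224, 82.088, -0, 67.689, -10.227], TCP at [275.692, -560.884, 222.548] pointing down, gripper open.
Joint ranges: [-176.69, 176.69], [-43.24, 126.21], [12.49, 139.97], [-82, 262], [0, 151.66], [-163.58, 163.58]. Speed limits (degrees/s): [159.86, 159.86, 180, 180, 180, 180].

## Interface

Orientations are given as [roll, pitch, yaw] about the fixed x, y, z axes, in that order (R = Rz(yaw) Ry(pitch) Rx(roll)).
In Python, from plant import bot gives the robot as it stands.
- The arm moves only by the tool carry_out, never from a script. Its argument "moves" is one flat list of numbers, 7 for each row, row after row: the turn, a rotation vector about the tool's x, y, z in rad, then the shift along the tool's x, y, z in cm, then the opening, from 0 (shut) to 1 (fully open). In form: [wx, wy, wz, tx, ty, tz, jaw, wx, wy, wz, tx, ty, tz, jaw, ...]. A call has 1 to 10 rows; each row shifts and turns the pose as measured when the row begins, along the tool's axes as they then stand; what a row does not reach is not made up. A row lasts 1/8 s, in which the tool goes at most 62.5 mm and 10.7 degrees, less where a joint would pass 70% of its speed; a pose out of reach is approached as far as the arm can. A call is refused whole if a number of a shift passes 6.25 or a number of a turn 0.188, either way. A call with a gripper value outside its range is refused whole. The fingers move at their own pace and stop on an object; "force" is the grip in N (left out, the last holds). Time passes only in rows, so rows that do not move let the fingers close. It gives the time, the measured TCP pose, the force and the opening at its end, in the units of the state.
- bot.get_state(): the state, without advancing time (a new reading comes with each control period).
- bot.get_image(name): name is "side" or "top" or "wrist"; returns a dict with "img" (480x640x3 uint8, blue, green, red), "z_map" (480x640 float32, mm along the optical axis (not along the pixel's ray), 0 where there is no reading), "fovy" (degrees; the focal length in pixels is half the picture's height over the tangent of half this angle, whatever the lens; pixels are square), "cx", "cy" (the principal point, pixels), "R" (3x3) and "t" (3): a world point X has camera coordinates R X + t. Camera axes: x right, y down, z forward; pixel columns grow to the right and rows downward; lengths in mm; the calibration is good to about 2 mm. A picture is of the moment at which its call begins.
- bot.hand_in(): hands the job in, once; it reports no verdict.
The state is a dict: "clock": time; "joints": joint angles; "dq": joint speeds; "joint_torque": joint torques, N m; "eef_pos": TCP position; "tcp_rot": TCP orientation; "ft_force": force on the tool from outside, world axes, zero at the start; "wrist_torque": the same for the moment, N m; "grip_width": finger opening in mm.
Only numpy, scipy, OpenCV 4.12 (cv2) and the standard library are available. Lean on these libraries where they do the work, as an engineer would, in place of code of your own. Each camera call takes 0.05 s, during which the arm holds its last target. There are 200 camera calls.

## Task

Pick up the steel watch with the blue dial and set it, dial up, in the middle of the round black pad of the testing stand, turned so that its crown points at the red mark on the stand. Put it down gently, do not drop it, and leave the other two watches alone.

Things in the scene. Friction and masses are not known exactly. Their poses are not given: they have to be found in the camera images.
- watch_blue: Strapless steel watch, blue dial, lying dial up on the green mat (2 mm thick). Case 44 mm across, 13 mm thick, 60 to 120 g. Solid end pieces at 12 and 6 o'clock with flat parallel ends, 26 mm wide (x), 54 mm end to end (y), 1 to 10 mm above the underside: grip there along y, tips 3 mm above the underside. Origin: centre of underside. x to the crown (3 o'clock), y to 12 o'clock, z up out of the dial.
- crown (a point): Outer end of the blue watch's crown, the orange winding knob on the side of its case at 3 o'clock: 10 mm thick, sticking out 7 mm. The point is 29 mm from the watch's centre along the watch's x and 6.5 mm above its underside. Same axes as the watch: x points outwards along the crown.
- stand: Fixed testing stand. Light grey deck 140 mm (x, -76 to +64) by 104 mm (y), top 20 mm above the table; on it a flat round black pad, 70 mm across in a 76 mm aluminium collar, top 26 mm above the table. Red mark: flat bar 18 by 9 mm on the deck, its middle 50 mm from the pad's centre along +x; a flat black display at the -x end. Origin: on the table below the pad's centre. x towards the red mark, z up.
- watch_black: Bystander: watch of the same shape and axes, steel with a black dial and an orange crown, on the mat. To be left alone.
- watch_gold: Bystander: watch of the same shape and axes, brass-coloured with a white dial and a black crown, on the mat. To be left alone.

How it is judged:
By the outcome, as a careful person would: the job done as asked, in the order asked, and still so for the second after the job is handed in, with the robot touching nothing.
It also fails if it takes over 34 s, if anything falls off the work surface, if the arm or the gripper's body presses on something with over 40 N, if the wrist force passes 120 N, or if a joint passes its speed limit or range.

## Working session

There is one attempt and no reset: what is moved stays moved. The work goes in short steps, Python scripts to look and compute and a tool call to move; the robot and the scene stay as the last step left them, time stands still between calls to the robot, and variables do not carry over. Pictures are saved under pics/ and viewed, about 8 in all and at most 12, crops included, and the job is handed in when it is done.

Besides the shell and the picture viewer there is one more tool, called after ">>>" as name(argument=value, ...), one argument or row to a line, values as JSON. carry_out: Moves the arm, as the interface text tells. Its arguments: {"type":"object","properties":{"moves":{"type":"array","items":{"type":"number"}},"force":{"type":"number"}},"required":["moves"]}

```bash
mkdir -p pics; cat > h.py <<'E'
import numpy as np,cv2
from plant import bot
def save(n,f):
    d=bot.get_image(n); cv2.imwrite(f,d['img']); np.savez(f[:-4]+'.npz',**{k:d[k] for k in d}); return d
def world(d,u,v,z=None):
    f=240/np.tan(np.radians(float(d['fovy']))/2); R=np.array(d['R']);t=np.array(d['t'])
    r=R.T@np.array([(u-d['cx'])/f,(v-d['cy'])/f,1.]); c=-R.T@t
    s=float(d['z_map'][int(round(v)),int(round(u))]) if z is None else (z-c[2])/r[2]
    return c+s*r
E
python3 - <<'E'
from h import *
d=save('top','pics/top1.png'); s=bot.get_state(); print(s); print(d['fovy'],d['R'],d['t'],d['cx'],d['cy'])
E
```

```text
{'clock': 0.05, 'joints': array([-7.40535963e+01,  3.02778426e+01,  8.21537121e+01, -6.46038205e-04,
        6.76891280e+01, -1.02247106e+01]), 'dq': array([ 0.05503293, -0.00765194, -0.05790662,  0.08660692, -0.14285492,
        0.08895596]), 'joint_torque': array([ 4.46857293e-04, -4.41368008e+01, -1.77342778e+01,  6.36624335e-02,
        5.33750444e-02, -3.93209825e-05]), 'eef_pos': array([ 275.50996503, -560.21104425,  221.59851941]), 'tcp_rot': array([-1.79881128e+02, -2.08345921e-02,  2.61713386e+01]), 'ft_force': array([ 0.66817896, -0.3337937 ,  0.0979592 ]), 'wrist_torque': array([-0.02349547, -0.04425014,  0.00077551]), 'grip_width': 87.17688990924145}
53.605141435536765 [[ 0.00124235 -0.99942156 -0.03398535]
 [-0.98403699  0.00482622 -0.17789862]
 [ 0.17795974  0.03366386 -0.98346178]] [ 12.60475187 546.45639107 732.00127712] 325.1448172049878 234.09523856034258
```

View pics/top1.png

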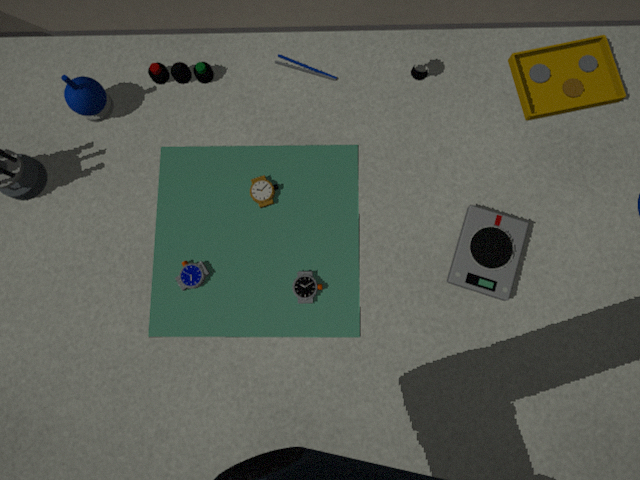

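The top view shows the blue watch at about (191,276), black at (306,287), gold at (263,191), the pad at (491,247) and the red mark at (498,220). I'll segment these and enlarge the blue watch.

```bash
python3 - <<'E'
from h import *
d=dict(np.load('pics/top1.npz')); im=d['img']; hsv=cv2.cvtColor(im,cv2.COLOR_BGR2HSV)
def cen(lo,hi,x0,y0,x1,y1,z,n):
    m=cv2.inRange(hsv[y0:y1,x0:x1],lo,hi); v,u=np.nonzero(m)
    if len(u)==0: print(n,'none');return
    u,v=u.mean()+x0,v.mean()+y0; p=world(d,u,v,z); print(n,m.sum()//255,u.round(1),v.round(1),p.round(1),'depth',world(d,u,v).round(1)); return p
b=cen((110,150,60),(130,255,255),170,255,215,300,15,'blue dial')
c=cen((5,120,80),(25,255,255),170,255,215,300,8.5,'crown')
r=cen((0,150,80),(6,255,255),480,205,515,235,20,'red')
p=cen((0,0,0),(180,255,45),468,225,516,270,26,'pad')
print('crown ang',np.degrees(np.arctan2(*(c-b)[[1,0]])),np.hypot(*(c-b)[:2]))
print('red ang',np.degrees(np.arctan2(*(r-p)[[1,0]])),np.hypot(*(r-p)[:2]))
a=cv2.resize(im[245:310,155:230],None,fx=5,fy=5,interpolation=2);e=cv2.resize(im[195:305,440:540],None,fx=4,fy=4,interpolation=2)
o=np.zeros((440,780,3),np.uint8);o[:325,:375]=a;o[:440,380:780]=e;cv2.imwrite('pics/z1.png',o)
E
```

```text
blue dial 271 190.5 275.0 [482.9 242.7  15. ] depth [482.7 242.2  16.5]
crown 14 183.4 263.2 [503.8 258.3   8.5] depth [503.5 257.2  11.8]
red 40 497.8 219.8 [ 575.  -280.1   20. ] depth [ 574.3 -279.1   23.2]
pad 1352 491.1 247.2 [ 527.1 -264.2   26. ] depth [ 527.1 -264.2   26.1]
crown ang 36.596893900830416 26.115010016623025
red ang -18.3792867911217 50.4585065331475
```

View pics/z1.png

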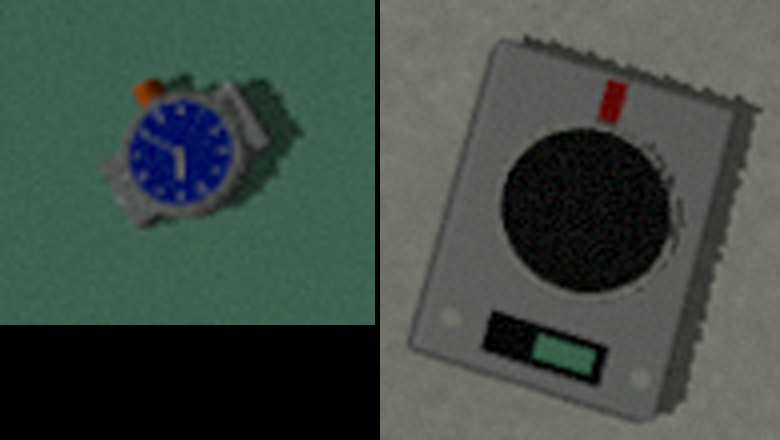

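The detections agree with the given sizes: crown 26 mm from the dial centre (its visible part), red mark 50.5 mm from the pad centre. The watch is at about (483,243) with x at about 35°, and the stand's x is at about -18°. I'll move above the watch.

>>> carry_out(
  moves=[0,0,0,3.86,-4.49,0.1,1,0,0,0,3.86,-4.49,0.1,1,0,0,0,3.86,-4.49,0.1,1,0,0,0,3.86,-4.49,0.1,1,0,0,0,3.86,-4.49,0.1,1,0,0,0,3.86,-4.49,0.1,1,0,0,0,3.86,-4.49,0.1,1,0,0,0,3.86,-4.49,0.1,1,0,0,0,3.86,-4.49,0.1,1,0,0,0,3.86,-4.49,0.1,1],
)

```text
clock: 1.3
eef_pos: [427.5, 26.0, 208.9]
tcp_rot: [-179.8, -0.0, 25.5]
ft_force: [1.1, 0.1, 0.1]
grip_width: 87.2
```

>>> carry_out(
  moves=[0,0,0,3.6,-4.3,0.5,1,0,0,0,3.6,-4.3,0.5,1,0,0,0,3.6,-4.3,0.5,1,0,0,0,3.6,-4.3,0.5,1,0,0,-0.166,0,0,0,1,0,0,0,0,0,0,1],
)

```text
clock: 2.05
eef_pos: [483.0, 255.7, 186.5]
tcp_rot: [-179.8, 0.0, 35.7]
ft_force: [-0.1, -0.8, -0.2]
grip_width: 86.8
```

```bash
python3 - <<'E'
from h import *
d=save('wrist','pics/w1.png'); s=bot.get_state(); print(s['clock'],s['eef_pos'],s['tcp_rot'])
E
```

```text
2.1 [483.05966052 255.49639646 186.64815079] [-1.79743597e+02  1.72526391e-02  3.55734212e+01]
```

View pics/w1.png

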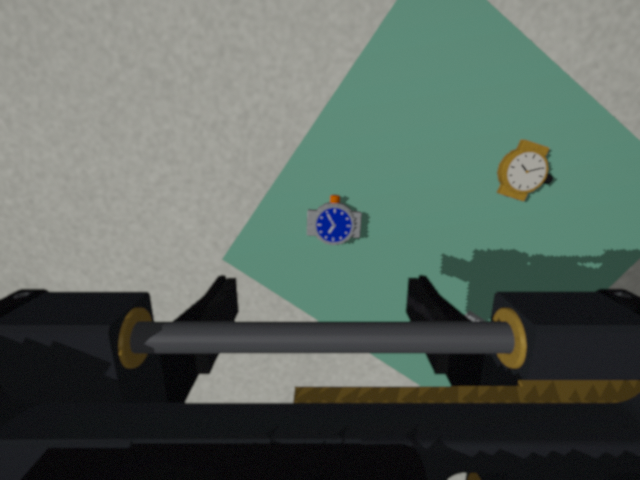

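The wrist view shows the blue watch at (334,223), with its crown at (335,199) pointing up the image and its end pieces left and right, in line with the jaws. Now to measure it.

```bash
cat >> h.py <<'E'
def cen(d,lo,hi,x0,y0,x1,y1,z,n):
    hsv=cv2.cvtColor(d['img'],cv2.COLOR_BGR2HSV)
    m=cv2.inRange(hsv[y0:y1,x0:x1],lo,hi); k,l,st,ce=cv2.connectedComponentsWithStats(m)
    i=1+np.argmax(st[1:,4]); u,v=ce[i]+[x0,y0]; p=world(d,u,v,z); print(n,st[i],u.round(1),v.round(1),p.round(1),'depth',world(d,u,v).round(1)); return p
def ang(a,b): w=b-a; return np.degrees(np.arctan2(w[1],w[0])).round(1),np.hypot(w[0],w[1]).round(1)
E
python3 - <<'E'
from h import *
d=dict(np.load('pics/w1.npz'))
b=cen(d,(108,120,50),(130,255,255),295,185,380,260,15,'dial'); c=cen(d,(3,120,80),(25,255,255),320,185,350,215,8.5,'crown')
print(ang(b,c))
# lug: region not green, bright, by height from depth
pts=np.array([[*world(d,u,v),u,v] for v in range(190,255) for u in range(295,375)])
q=pts[(pts[:,2]>7)&(np.hypot(pts[:,0]-b[0],pts[:,1]-b[1])<40)]
r=cv2.minAreaRect(q[:,:2].astype(np.float32)); print(r,q[:,:3].mean(0),np.percentile(q[:,2],[5,50,95]),np.median(pts[:,2]))
E
```

```text
dial [ 22  23  34  34 774] 333.8 224.7 [484.5 241.5  15. ] depth [484.8 241.8  16.7]
crown [10 10 10  8 72] 334.4 198.8 [505.  255.6   8.5] depth [505.7 256.3  14.1]
(np.float64(34.4), np.float64(24.9))
((487.5592041015625, 244.18136596679688), (50.508522033691406, 54.021217346191406), 32.85063552856445) [486.11138845 243.55557915  14.00050049] [10.86750869 14.55428308 16.13580222] 2.4561010419192257
```

>>> carry_out(
  moves=[0,0,0.02,-0.71,1.15,2,1,0,0,0,0,0,5,1,0,0,0,0,0,4,1,0,0,0,0,0,2.5,1,0,0,0,0,0,0,1],
)

```text
clock: 2.72
eef_pos: [485.6, 238.3, 49.8]
tcp_rot: [-179.8, -0.2, 33.3]
ft_force: [-0.5, -0.4, -0.3]
grip_width: 87.0
```

```bash
python3 - <<'E'
from h import *
d=save('wrist','pics/w2.png'); s=bot.get_state(); print(s['clock'],s['eef_pos'],s['tcp_rot'],s['ft_force'])
E
```

```text
2.775 [486.53987702 238.59322129  50.79321133] [-179.86227522   -0.2937287    33.28398332] [ 0.1342486  -0.24911204 -0.61290042]
```

View pics/w2.png

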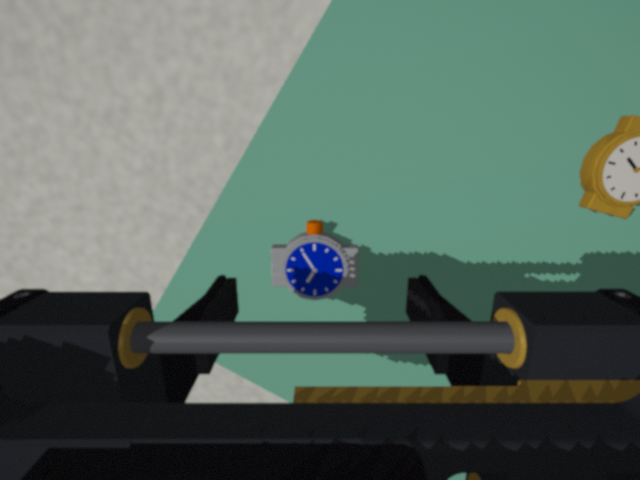

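The watch is now larger, with the dial at (315,267), the crown at (315,228), and the jaw fingers at about x=232 and x=412. Measuring again before the final descent.

```bash
python3 - <<'E'
from h import *
d=dict(np.load('pics/w2.npz'))
b=cen(d,(108,120,50),(130,255,255),270,215,360,305,15,'dial'); c=cen(d,(3,120,80),(25,255,255),295,210,335,245,8.5,'crown'); print(ang(b,c))
# lug edges directions in the picture
pts=np.array([world(d,u,v) for v in range(210,310) for u in range(262,372)])
q=pts[(pts[:,2]>7)&(np.hypot(pts[:,0]-b[0],pts[:,1]-b[1])<32)]
a=np.radians(33.5);L=(q[:,:2]-b[:2])@np.array([[np.cos(a),-np.sin(a)],[np.sin(a),np.cos(a)]])
print(L.min(0),L.max(0))
for s in(1,-1):
    e=L[(s*L[:,1]>22.5)&(L[:,0]<15)]; print('lug',s,e[:,0].min(),e[:,0].max(),e[:,0].mean(),np.abs(e[:,1]).max())
E
```

```text
dial [  16   28   57   53 2062] 314.5 269.4 [484.4 241.6  15. ] depth [485.  242.   16.9]
crown [ 12  11  16  14 209] 314.2 227.3 [505.  255.4   8.5] depth [506.  255.9  12.7]
(np.float64(33.6), np.float64(24.8))
[-21.41991031 -26.63087425] [29.36585117 27.51962027]
lug 1 -12.956795647281105 13.578887049324122 1.0992995466851732 27.519620268811614
lug -1 -13.204226256166018 13.153911659201473 0.801073537889397 26.63087424522226
```

The measurements fit the given sizes: ends at ±27 mm, width ±13 mm, centre (484.6,241.9), x axis at 33.6°. Correcting and descending.

>>> carry_out(
  moves=[0,0,0,0.05,-0.37,2,1,0,0,0,0,0,1.6,1,0,0,0,0,0,0.4,1,0,0,0,0,0,0,1],
)

```text
clock: 3.28
eef_pos: [489.2, 242.1, 14.2]
tcp_rot: [180.0, -0.8, 33.0]
ft_force: [-0.3, -0.3, -0.6]
grip_width: 86.7
```

```bash
python3 - <<'E'
from h import *
P=[]
for i in range(3): bot.get_image('wrist'); s=bot.get_state(); P.append(np.r_[s['eef_pos'],s['tcp_rot'],s['ft_force']])
print(np.round(P,2),s['clock'])
E
```

```text
[[ 4.8938e+02  2.4214e+02  1.4410e+01  1.7996e+02 -8.3000e-01  3.3020e+01
  -1.2400e+00 -2.7000e-01  8.0000e-02]
 [ 4.8935e+02  2.4217e+02  1.4460e+01  1.7996e+02 -8.3000e-01  3.3030e+01
   4.2000e-01  4.4000e-01  1.9000e-01]
 [ 4.8931e+02  2.4221e+02  1.4450e+01  1.7996e+02 -8.3000e-01  3.3040e+01
   4.9000e-01 -3.0000e-01  9.0000e-02]] 3.425
```

>>> carry_out(
  moves=[0,-0.0145,-0.009,-0.41,-0.23,0.3,1,0,0,0,0,0,0.3,1,0,0,0,0,0,0,1],
)

```text
clock: 3.8
eef_pos: [484.6, 242.1, 8.7]
tcp_rot: [179.9, -0.0, 33.6]
ft_force: [-0.2, -0.4, -0.5]
grip_width: 86.9
```

>>> carry_out(
  moves=[0,0,0,0,0,0.36,1,0,0,0,0,0,0,0.7,0,0,0,0,0,0,0.6,0,0,0,0,0,0,0.5,0,0,0,0,0,0,0.5],
  force=20,
)

```text
clock: 4.42
eef_pos: [484.6, 242.1, 4.8]
tcp_rot: [179.9, 0.0, 33.6]
ft_force: [-0.3, 0.3, 1.1]
grip_width: 54.7
```

>>> carry_out(
  moves=[0,0,0,0,0,0,0.3,0,0,0,0,0,0,0.3,0,0,0,0,0,0,0.3,0,0,0,0,0,-0.5,0.3,0,0,0,0,0,-1.5,0.3,0,0,0,0,0,-3,0.3,0,0,0,0,0,-4,0.3,0,0,0,0,0,-3,0.3,0,0,0,0,0,0,0.3],
  force=25,
)

```text
clock: 5.55
eef_pos: [484.7, 242.2, 131.9]
tcp_rot: [179.9, -0.1, 33.6]
ft_force: [0.6, -0.3, -0.6]
grip_width: 53.9
```

```bash
python3 - <<'E'
from h import *
d=save('wrist','pics/w3.png'); s=bot.get_state(); print(s['clock'],s['eef_pos'],s['tcp_rot'],s['ft_force'],s['grip_width'])
b=cen(d,(108,120,50),(130,255,255),200,200,440,480,s['eef_pos'][2]+10,'dial')
E
```

```text
5.6 [483.70671923 241.94994299 130.59619361] [1.79948624e+02 4.47210923e-02 3.35900707e+01] [-0.37051852 -0.80480382 -0.58224911] 53.32573910981065
dial [  86   73   73   49 2556] 322.2 299.4 [487.4 242.5 140.6] depth [488.  242.9 142. ]
```

View pics/w3.png

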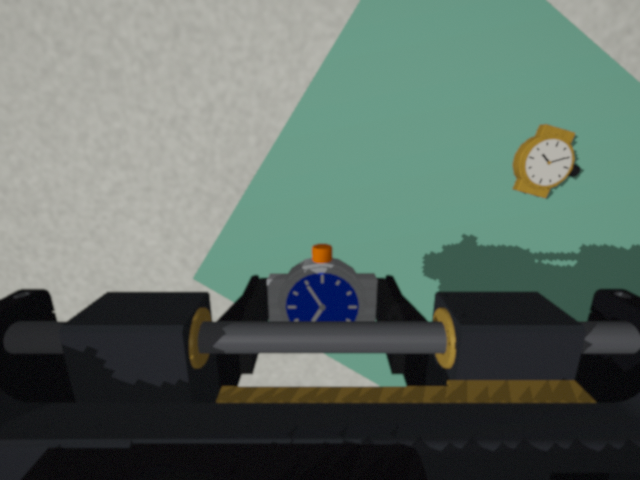

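The watch is held level between the jaws (opening 53.9 mm), with the crown at (322,254) and the dial at (322,300). Carrying it over the stand while turning -52°.

>>> carry_out(
  moves=[0,0,0.1,-2.71,4.95,-0.2,0.3,0,0,0.1,-2.2,5.2,-0.2,0.3,0,0,0.1,-1.66,5.39,-0.2,0.3,0,0,0.1,-1.12,5.53,-0.2,0.3,0,0,0.1,-0.55,5.61,-0.2,0.3,0,0,0.1,0.02,5.64,0,0.3,0,0,0.1,0.59,5.61,0,0.3,0,0,0.1,1.15,5.52,0,0.3,0,0,0.1,1.7,5.38,0,0.3,0,0,0,0,0,0,0.3],
)

```text
clock: 6.85
eef_pos: [517.5, -277.3, 127.3]
tcp_rot: [-180.0, 1.1, -19.5]
ft_force: [0.1, 0.5, -1.1]
grip_width: 53.5
```

```bash
python3 - <<'E'
from h import *
d=save('wrist','pics/w4.png'); s=bot.get_state(); print(s['clock'],s['eef_pos'],s['tcp_rot'],s['ft_force'],s['grip_width'])
E
```

```text
6.9 [ 516.29648019 -274.30786776  126.84166106] [-179.87904018    1.3190966   -19.40404952] [-0.80549641  0.33319255 -1.46755614] 53.42215615310413
```

View pics/w4.png

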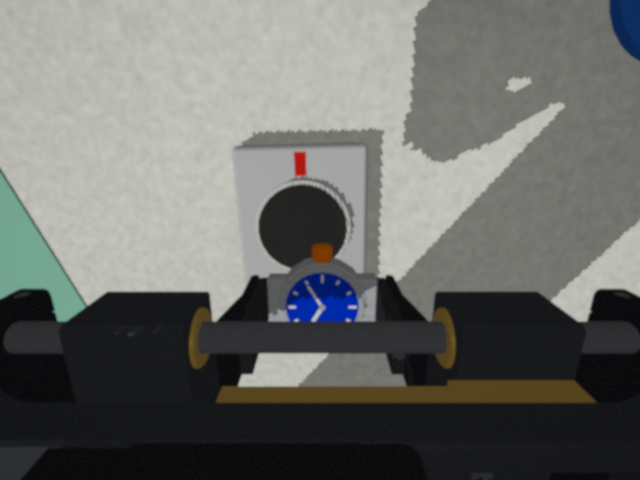

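The pad is at about (303,225), the red mark at (300,163), and the held watch's crown at (322,252). Measuring the pad and the red mark from here.

```bash
python3 - <<'E'
from h import *
from scipy.optimize import least_squares
d=save('wrist','pics/w5.png'); s=bot.get_state(); print(s['clock'],s['eef_pos'],s['tcp_rot'])
r=cen(d,(0,150,80),(8,255,255),280,130,320,185,20,'red')
g=d['img'].max(2)[170:262,245:365]; m=(g<70).astype(np.uint8)
pts=[]
for a in np.radians(np.r_[170:371:3]):   # rays from pad middle to the dark edge
    for k in range(20,60):
        u,v=303+k*np.cos(a),225+k*np.sin(a)
        if d['img'][int(round(v)),int(round(u))].max()>75: pts.append(world(d,u,v,26)[:2]);break
pts=np.array(pts); f=least_squares(lambda p:np.hypot(*(pts-p[:2]).T)-p[2],[527,-264,35],loss='soft_l1').x
print('pad fit',f,len(pts)); print('red ang',ang(np.r_[f[:2],0],r))
t=dict(np.load('pics/top1.npz'));hs=t['img']
P=np.array([world(t,u,v) for v in range(195,310) for u in range(435,545)]); q=P[(P[:,2]>14)]
print('deck',cv2.minAreaRect(q[:,:2].astype(np.float32)))
P=np.array([world(d,u,v) for v in range(120,235) for u in range(220,390)]); q=P[(P[:,2]>14)&(P[:,2]<32)]
print('wrist deck depth',cv2.minAreaRect(q[:,:2].astype(np.float32)))
E
```

```text
6.95 [ 515.93717685 -272.27378389  126.92542582] [-179.83353799    1.39873408  -19.28240764]
red [ 19  19  10  23 222] 303.4 160.1 [ 576.5 -280.6   20. ] depth [ 576.6 -280.7   20.2]
pad fit [ 529.60153996 -265.47811637   34.16963654] 67
red ang (np.float64(-17.9), np.float64(49.3))
deck ((461.88116455078125, -195.70989990234375), (156.0024871826172, 344.3812255859375), 41.1048469543457)
wrist deck depth ((554.7667236328125, -273.16748046875), (104.16755676269531, 74.70155334472656), 71.81574249267578)
```

>>> carry_out(
  moves=[0,0.0244,-0.019,0.91,-1.11,0,0.3,0,0,0,0,0,0,0.3,0,0,0,0,0,2,0.3,0,0,0,0,0,2,0.3,0,0,0,0,0,1,0.3,0,0,0,0,0,0,0.3,0,0,0,0,0,0,0.3],
)

```text
clock: 7.82
eef_pos: [529.4, -254.8, 75.9]
tcp_rot: [-179.7, 0.1, -17.4]
ft_force: [-0.5, -0.2, -1.1]
grip_width: 53.8
```

```bash
python3 - <<'E'
from h import *
from scipy.optimize import least_squares
d=save('wrist','pics/w6.png'); s=bot.get_state(); print(s['clock'],s['eef_pos'],s['tcp_rot'],s['ft_force'],s['grip_width'])
r=cen(d,(0,150,80),(8,255,255),200,80,440,235,20,'red')
P=np.array([world(d,u,v) for v in range(100,215,1) for u in range(190,430,1)]); q=P[(P[:,2]>14)&(P[:,2]<32)]
print('deck',cv2.minAreaRect(q[:,:2].astype(np.float32)))
z=s['eef_pos'][2]-3
b=cen(d,(108,120,50),(130,255,255),200,200,440,480,z+13,'dial'); c=cen(d,(3,120,80),(25,255,255),290,230,350,280,z+6.5,'crown')
E
```

```text
7.875 [ 529.42457302 -254.80210188   75.94141079] [-1.79723741e+02  5.55262068e-02 -1.74060712e+01] [-0.14820556  0.06979229 -0.38159989] 53.694485938976364
red [133  87  13  27 338] 339.0 180.0 [ 576.6 -280.7   20. ] depth [ 576.7 -280.7   20.6]
deck ((573.0469360351562, -279.14508056640625), (104.3597183227539, 36.758628845214844), 72.62252044677734)
dial [  86   73   72   50 2583] 322.2 299.7 [ 532.7 -256.2   85.9] depth [ 532.8 -256.2   86. ]
crown [ 22  13  21  20 374] 321.8 252.8 [ 553.6 -262.5   79.4] depth [ 555.1 -263.    84. ]
```

View pics/w6.png

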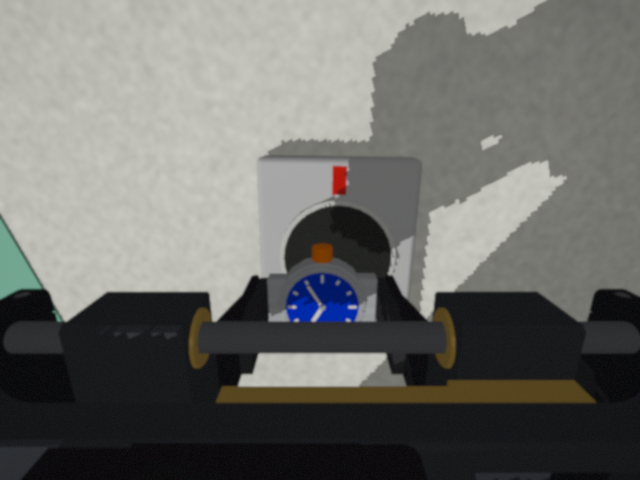

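The pad is ahead and to the right of the held watch, with the red mark at (339,180). From the wrist camera the pad centre is at about (528.9,-265.1) and the stand's x at -18.1°. Correcting.

>>> carry_out(
  moves=[-0.005,0,0.012,0.26,1.0,0,0.3,0,0,0,0,0,1.5,0.3,0,0,0,0,0,1.5,0.3,0,0,0,0,0,0.5,0.3,0,0,0,0,0,0,0.3,0,0,0,0,0,0,0.3],
)

```text
clock: 8.62
eef_pos: [529.0, -266.6, 38.7]
tcp_rot: [180.0, 0.0, -18.2]
ft_force: [0.6, 0.3, -0.1]
grip_width: 53.6
```

>>> carry_out(
  moves=[0,0,0,-0.04,-0.14,0.2,0.3,0,0,0,0,0,0.25,0.3,0,0,0,0,0,0.2,0.3,0,0,0,0,0,0,0.3,0,0,0,0,0,0,0.3],
)

```text
clock: 9.25
eef_pos: [529.6, -265.3, 32.7]
tcp_rot: [179.9, -0.1, -18.2]
ft_force: [-0.5, 0.5, -1.3]
grip_width: 53.4
```

```bash
python3 - <<'E'
from h import *
d=save('wrist','pics/w7.png'); s=bot.get_state(); print(s['clock'],s['eef_pos'],s['tcp_rot'],s['ft_force'],s['grip_width'])
r=cen(d,(0,150,80),(8,255,255),200,80,440,245,20,'red')
c=cen(d,(3,120,80),(25,255,255),290,230,350,280,32.5,'crown');print(ang(np.r_[s['eef_pos'][:2],0],r),ang(np.r_[s['eef_pos'][:2],0],c))
E
```

```text
9.3 [ 529.63766241 -265.28699559   32.68597209] [ 1.79915856e+02 -8.74101123e-02 -1.81699409e+01] [-0.6951962   0.06639757 -1.09013414] 53.715219257856624
red [114 101  16  34 539] 321.5 197.5 [ 576.6 -280.7   20. ] depth [ 576.8 -280.8   21.1]
crown [ 22  13  21  20 377] 321.9 252.7 [ 552.4 -272.9   32.5] depth [ 555.2 -273.8   40.8]
(np.float64(-18.2), np.float64(49.5)) (np.float64(-18.6), np.float64(24.0))
```

Aligned: crown column 321.9 against red mark column 321.5, and both at about -18.2°. Lowering slowly.

>>> carry_out(
  moves=[0,0,0,-0.03,0,0.15,0.3,0,0,0,0,0,0.1,0.3,0,0,0,0,0,0.05,0.3,0,0,0,0,0,0,0.3],
)

```text
clock: 9.8
eef_pos: [529.4, -265.2, 29.5]
tcp_rot: [179.9, -0.1, -18.2]
ft_force: [-0.0, -0.7, -1.1]
grip_width: 53.7
```

>>> carry_out(
  moves=[0,0,0,0,0,0.05,0.3,0,0,0,0,0,0,0.3],
)

```text
clock: 10.05
eef_pos: [529.4, -265.3, 29.0]
tcp_rot: [179.9, -0.1, -18.2]
ft_force: [-0.3, -0.1, -1.7]
grip_width: 54.1
```

>>> carry_out(
  moves=[0,0,0,0,0,0.04,0.3,0,0,0,0,0,0,0.3],
)

```text
clock: 10.3
eef_pos: [529.4, -265.3, 28.8]
tcp_rot: [179.9, -0.1, -18.2]
ft_force: [0.6, 0.6, -1.1]
grip_width: 53.6
```

>>> carry_out(
  moves=[0,0,0,0,0,0.05,0.3,0,0,0,0,0,0.05,0.3,0,0,0,0,0,0,0.3],
)

```text
clock: 10.68
eef_pos: [529.5, -265.3, 28.8]
tcp_rot: [179.9, -0.1, -18.2]
ft_force: [-0.1, -0.3, 0.8]
grip_width: 53.7
```

>>> carry_out(
  moves=[0,0,0,0,0,0.1,0.3,0,0,0,0,0,0,0.3],
)

```text
clock: 10.92
eef_pos: [529.5, -265.3, 28.8]
tcp_rot: [179.9, -0.1, -18.2]
ft_force: [-0.5, 0.3, 0.6]
grip_width: 53.2
```

The height stays at 28.8 mm and the load has gone from the wrist, so the watch rests on the pad. Opening slowly.

>>> carry_out(
  moves=[0,0,0,0,0,0,0.62,0,0,0,0,0,0,0.64,0,0,0,0,0,0,0.7,0,0,0,0,0,0,0.8,0,0,0,0,0,0,0.9,0,0,0,0,0,0,0.9],
)

```text
clock: 11.68
eef_pos: [529.7, -265.5, 27.6]
tcp_rot: [179.9, -0.1, -18.2]
ft_force: [-0.6, 0.5, 1.1]
grip_width: 76.6
```

>>> carry_out(
  moves=[0,0,0,0,0,-0.5,0.9,0,0,0,0,0,-1.5,0.9,0,0,0,0,0,-3,0.9,0,0,0,0,0,-5,0.9,0,0,0,0,0,-4,0.9,0,0,0,0,0,0,0.9,0,0,0,0,0,0,0.9],
)

```text
clock: 12.55
eef_pos: [529.6, -265.3, 176.6]
tcp_rot: [179.8, -0.3, -18.2]
ft_force: [0.1, 0.3, 0.1]
grip_width: 78.2
```

```bash
python3 - <<'E'
from h import *
d=save('wrist','pics/w8.png'); s=bot.get_state(); print(s['clock'],s['eef_pos'],s['tcp_rot'],s['ft_force'])
b=cen(d,(108,120,50),(130,255,255),220,150,420,330,39,'dial')
r=cen(d,(0,150,80),(4,255,255),220,80,420,235,20,'red')
c=cen(d,(5,120,80),(25,255,255),270,120,380,280,32.5,'crown');print(ang(b,c),ang(b,r))
E
```

```text
12.6 [ 529.9043423  -265.43654612  176.51357218] [179.82455612  -0.3551971  -18.16784112] [-0.17778071 -0.20312386 -0.57186999]
dial [ 83  60  38  37 957] 321.9 228.2 [ 529.6 -265.9   39. ] depth [ 529.8 -266.    39.7]
red [ 98  82   8  18 139] 321.4 170.6 [ 576.4 -280.8   20. ] depth [ 576.4 -280.8   20. ]
crown [ 45  75  12  10 107] 320.6 199.2 [ 553.8 -272.6   32.5] depth [ 554.7 -272.9   37.6]
(np.float64(-15.5), np.float64(25.1)) (np.float64(-17.6), np.float64(49.1))
```

View pics/w8.png

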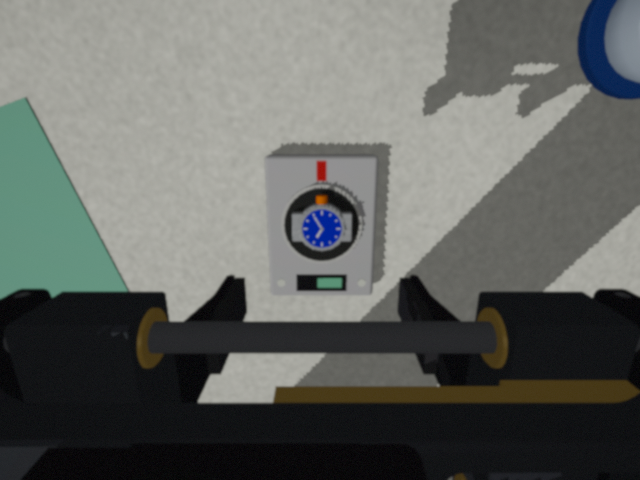

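The watch lies dial up on the pad, dial at (322,228), crown at (321,199), red mark at (321,171). The crown centroid suggests up to 2° of turn, so I'll check with more robust measures before handing in. I'll also check the bystanders.

```bash
python3 - <<'E'
from h import *
d=dict(np.load('pics/w8.npz'))
c=cen(d,(3,60,30),(30,255,255),300,185,345,210,32.5,'crown')
r=cen(d,(0,100,60),(4,255,255),300,150,345,185,20,'red')
P=np.array([world(d,u,v) for v in range(140,275) for u in range(260,390)])
q=P[(P[:,2]>30)&(np.hypot(P[:,0]-529.6,P[:,1]+265.9)<34)]
a=np.radians(-18);L=(q[:,:2]-[529.6,-265.9])@np.array([[np.cos(a),-np.sin(a)],[np.sin(a),np.cos(a)]]);print(L.min(0),L.max(0))
k=L[np.abs(L[:,1])>22.5]; k=k[np.abs(k[:,0])<16]; print('lug means',k[k[:,1]>0].mean(0),k[k[:,1]<0].mean(0))
q=P[(P[:,2]>15)&(P[:,2]<32)]; print('deck',cv2.minAreaRect(q[:,:2].astype(np.float32)))
t=save('top','pics/top2.png'); o=dict(np.load('pics/top1.npz'))
for n,x,y in(('gold',263,191),('black',306,287)):
    s=np.s_[y-25:y+25,x-28:x+28]; print(n,cv2.phaseCorrelate(o['img'][s].mean(2),t['img'][s].mean(2)))
E
```

```text
crown [ 14   8  15  12 160] 321.0 198.7 [ 554.1 -273.2   32.5] depth [ 555.  -273.4   37.5]
red [ 17  11   9  20 179] 321.0 170.4 [ 576.6 -280.6   20. ] depth [ 576.6 -280.6   19.9]
[-21.68794025 -26.35166751] [29.2254252  27.40678017]
lug means [ 0.72418182 24.94213791] [  1.59476128 -24.26217723]
deck ((534.5216674804688, -266.46636962890625), (104.1380615234375, 117.53144836425781), 71.8152847290039)
gold ((-0.04769437680219468, 0.07177429529694379), 0.9762307086578856)
black ((-0.01596482025987811, 0.08769053799297666), 0.9434426499105799)
```

```bash
python3 -c "
from plant import bot
print(bot.hand_in(), bot.get_state()['clock'])"
```

```text
the job is handed in; nothing more can be done
the job is handed in; nothing more can be done
```

The blue watch is lying dial up on the black pad with its crown pointing at the red mark, and the job is handed in. I gripped it by its end pieces, carried it over and lowered it in small steps until it touched the pad. Then I opened the fingers slowly and raised the arm to about 177 mm. The clock read about 12.6 s at the last reading, well under the 34 s limit.

**Last checks:**
- **Centre:** the dial measured (529.6, -265.9). The pad centre is about (529, -265) from the wrist camera and (527.1, -264.2) from the top camera, so the watch is about 1 to 3 mm off centre.
- **Direction:** these readings disagreed slightly. The stand's axis is at -18.2°. The end pieces put the watch at about -17°, and the crown gave -16.6° with a loose colour mask and -15.5° with a tight one. One pixel is about 2° here, so the turn is probably 1 to 1.5° off.
- **Other watches:** the gold and black watches shifted by less than 0.1 pixel between the first and last top pictures.
- **Force:** the wrist force stayed below about 2 N in every reading, and the arm was clear of everything at the end.

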